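# Stow a piping nozzle in the hidden push-to-open plinth drawer

## Robot

A 6-joint arm with a two-finger parallel gripper is mounted at the origin on the work surface. World frame = base frame: x ahead of the robot, y to its left, z up, the work surface at z = 0. Lengths are in mm, angles in degrees, forces in N, time in s.
With the tool pointing down it reaches from about 350 to 850 mm from the base axis. Payload 8.1 kg.
Tool frame: the origin (TCP) lies midway between the tips of the shut fingers; the grasp point (between the pads) lies 19 mm behind it; z points along the fingers, y is the line along which they close (so a half turn about z gives the same grasp; the last joint's range is limited). The gripper opens to 85 mm and grips with 20 to 120 N. Pads are 22 mm wide; open, the fingers measure 114 mm over their backs; the gripper's body (76 mm by 85 mm) begins 54 mm behind the grasp point. The pads swing forward as they close: fully open they stand 13 mm farther back than shut.
Start: joints at [62.659, 7.471, 85.268, -0, 87.261, -4.893], TCP at [229.091, 554.547, 231.292] pointing down, gripper open.
Joint ranges: [-169.43, 169.43], [-51.17, 129.36], [1.28, 143.12], [-76.62, 256.62], [0, 156.53], [-152.29, 152.29]. Speed limits (degrees/s): [136.94, 136.94, 159.86, 180, 180, 180].

## Interface

Orientations are given as [roll, pitch, yaw] about the fixed x, y, z axes, in that order (R = Rz(yaw) Ry(pitch) Rx(roll)).
In Python, from bench import r gives the robot as it stands. The module is installed in compiled form; this text tells all that it offers.
- The arm moves only by the tool jog_arm, never from a script. Its argument "rows" is a list of rows, each a list of 2 entries, a list of its own where there are three numbers: the shift along the tool's x, y, z in mm, then the turn, a rotation vector about the tool's x, y, z in rad. A call has 1 to 10 rows; each row is the pose to reach, as a shift and turn from the pose commanded when the call began, along the tool's axes at that moment; what a row does not reach only later rows make up. A row lasts 1/10 s, in which the tool goes at most 50 mm and 8.59 degrees, less where a joint would pass 70% of its speed; a pose out of reach is approached as far as the arm can. A call with a gripper value outside its range is refused whole. "grip" is the finger opening in mm, from 0 to 85.4, set as the call begins (left out, the last holds). The fingers move at their own pace and stop on an object; "force" is the grip in N (left out, the last holds). Time passes only in rows, so rows that repeat a pose let the fingers close. It gives the time, the measured TCP pose, the force, the opening and the grip force at its end, in the units of the state.
- r.sense(): the state, without advancing time (a new reading comes with each control period).
- r.snapshot(name): name is "scene" or "top" or "wrist"; returns (picture, depth): 400x640x3 uint8, blue, green, red; 400x640 float32, mm along the optical axis (not along the pixel's ray), 0 where there is no reading.
- r.camera_params(name): a dict with "fx", "fy", "cx", "cy" (pixels), "pose" (4x4, takes a point from camera to world coordinates); the wrist camera has in their place "tool_from_camera" (4x4, takes a point from camera to tool coordinates, whose origin is the TCP and whose axes are the flange's). Camera axes: x right, y down, z forward; pixel columns grow to the right and rows downward; lengths in mm; the calibration is good to about 2 mm. A picture is of the moment at which its call begins: read the wrist's pose just before it. camera_params takes no time and is no camera call.
- r.hand_in(): hands the job in; it is judged then, once.
The state is a dict: "time": time; "joint_pos": joint angles; "qd": joint speeds; "joint_efforts": joint torques, N m; "tool_pos": TCP position; "tcp_rot": TCP orientation; "ft_force": force on the tool from outside, world axes, zero at the start; "wrist_torque": the same for the moment, N m; "finger_gap": finger opening in mm; "grip_force": force on a finger pad.
Only numpy, scipy, OpenCV 4.12 (cv2) and the standard library are available. Lean on these libraries where they do the work, as an engineer would, in place of code of your own. Each camera call takes 0.05 s, during which the arm holds its last target. There are 200 camera calls.

## Task

Put the steel piping nozzle away: one of the three plain fronts of the steel bench riser is a handle-less push-to-open drawer, so press the fronts until you find the one that gives and springs out, pull it open, and stand the nozzle upright in the drawer's empty front compartment. Then push the drawer home until the latch holds it shut, and leave the other two nozzles and the bench scale where they are.

Things in the scene. Friction and masses are not known exactly. Their poses are not given: they have to be found in the camera images.
- riser: low stainless bench riser, fixed on the table, 408 mm wide (y), 270 deep (x), top at 95 mm. Origin: middle of the row of fronts, on their outer face, at table level; x points into the riser, y left along the fronts, z up. Three alike flush fronts 132 mm apart: two are rigid blanks, one is the drawer's; which one differs each time and cannot be seen. Its top sheet and cheeks begin at x = 18 mm
- front_left (a point): centre of the left (+y) front's outer face, 51 mm above the table; fixed to the riser, it does not move with the drawer; axes as the riser's. Each front is a dark grey steel panel 129 mm wide, 16 mm thick (x = 0 to 16 mm in the riser's frame), from 12 to 90 mm above the table, without a handle
- front_middle (a point): the same point of the middle front. The drawer behind one of the fronts, in the riser's frame when latched: empty compartment from x = 16 to 130 mm, flat floor 20 mm above the table, 100 mm wide inside, side walls up to 62 mm; then a divider with three other nozzles fixed behind it. It slides along the riser's -x; once out, its front can be hooked or pinched over the top edge
- front_right (a point): the same point of the right (-y) front
- drawer (a joint): how far the drawer stands out (m): about 0 latched, 0.13 fully open. Push-push latch: press the front in 6 to 8 mm (5 N; solid stop at -0.008) and let go: it springs out to about 0.047, as far as nothing blocks it. On from there it slides against 0.8 N of friction and 8 N per m/s, and stays put. To shut it, push it in firmly to the stop (5 N, then solid) and let go: it comes back 8 mm to 0 and holds
- nozzle_center (a point): the nozzle to stow: bright steel cone with a star tip, the largest of the three on the mat, 56 mm tall, 35 mm across at its foot, tapering to 17 mm at the top, 25 to 50 g, standing foot down. The point is on its axis, 28 mm above its foot; z along its axis, upwards
- white_nozzle_center (a point): white plastic nozzle with a collar, 46 mm tall, 34 mm across at its collar, standing on the mat; point on its axis at half height. Leave it
- brass_nozzle_center (a point): small brass nozzle, 38 mm tall, 23 mm across at its foot, standing on the mat; point on its axis at half height. Leave it
- mat: blue drying mat fixed to the table, 200 x 200 x 3 mm, the three loose nozzles stand on it about 90 mm apart; origin: centre of its underside
- scale: bench scale standing on the back of the riser, 170 (x) x 200 (y) mm, 44 mm tall, so its plate is 139 mm above the table; origin: centre of its underside. Leave it

How it is judged:
By the outcome, as a careful person would: the job done as asked, in the order asked, and still so for the second after the job is handed in, with the robot touching nothing.
It also fails if it takes over 72 s, if anything falls off the work surface, if the arm or the gripper's body presses on something with over 40 N, if the wrist force passes 120 N, or if a joint passes its speed limit or range.

## Working session

There is one attempt and no reset: what is moved stays moved. The work goes in short steps, Python scripts to look and compute and a tool call to move; the robot and the scene stay as the last step left them, time stands still between calls to the robot, and variables do not carry over. Pictures are saved under pics/ and viewed, at most 10 in all, crops included, and the job is handed in when it is done.

Besides the shell and the picture viewer there is one more tool, called by a JSON object that holds its "fn" and its "kwargs", one argument or row to a line. jog_arm: Moves the arm, as the interface text tells. Its arguments: {"type":"object","properties":{"rows":{"type":"array"},"grip":{"type":"number"},"force":{"type":"number"}},"required":["rows"]}

```bash
mkdir -p pics; python3 - <<'E'
from bench import r
import cv2,numpy as np
s=r.sense();print(s)
for n in("scene","top"):
    p,d=r.snapshot(n);cv2.imwrite(f"pics/{n}0.png",p);np.save(f"pics/{n}0.npy",d);c=r.camera_params(n);print(n,c)
E
```

```text
{'time': 0.0, 'joint_pos': array([ 6.26578182e+01,  7.51599749e+00,  8.53303475e+01, -1.67739973e-04,
        8.72618653e+01, -4.89347727e+00]), 'qd': array([-0.05685718, -0.00942418,  0.12064997,  0.01600234,  0.00959296,
       -0.0262595 ]), 'joint_efforts': array([-4.03446566e-04, -5.69395959e+01, -5.00553310e+01, -4.05856144e-04,
        1.49667822e-02, -1.93763401e-05]), 'tool_pos': array([228.83958348, 554.03959865, 230.22492978]), 'tcp_rot': array([-1.79892170e+02, -9.06379082e-03,  1.57551295e+02]), 'ft_force': array([-0.35408958, -0.56395829, -0.33326835]), 'wrist_torque': array([0.00378444, 0.0238104 , 0.04993742]), 'grip_force': 0.0, 'finger_gap': 85.60891735229882}
scene {'fx': 515.0020970125252, 'fy': 515.0020970125252, 'cx': 325.71584113833177, 'cy': 202.29581120847106, 'pose': array([[-8.47338569e-01,  3.23250571e-01, -4.21338840e-01,
         1.16788539e+03],
       [ 5.31048979e-01,  5.18877919e-01, -6.69890055e-01,
         9.31556288e+02],
       [ 2.08107779e-03, -7.91375242e-01, -6.11327159e-01,
         8.51097113e+02],
       [ 0.00000000e+00,  0.00000000e+00,  0.00000000e+00,
         1.00000000e+00]])}
top {'fx': 405.5818319161318, 'fy': 405.5818319161318, 'cx': 321.34474397505545, 'cy': 204.32791429471504, 'pose': array([[-2.58442167e-02, -9.87216906e-01,  1.57273190e-01,
         4.75399860e+02],
       [-9.99632552e-01,  2.68081546e-02,  4.01049373e-03,
         9.68705359e+01],
       [-8.17543120e-03, -1.57111752e-01, -9.87546991e-01,
         1.04633387e+03],
       [ 0.00000000e+00,  0.00000000e+00,  0.00000000e+00,
         1.00000000e+00]])}
```

View pics/scene0.png

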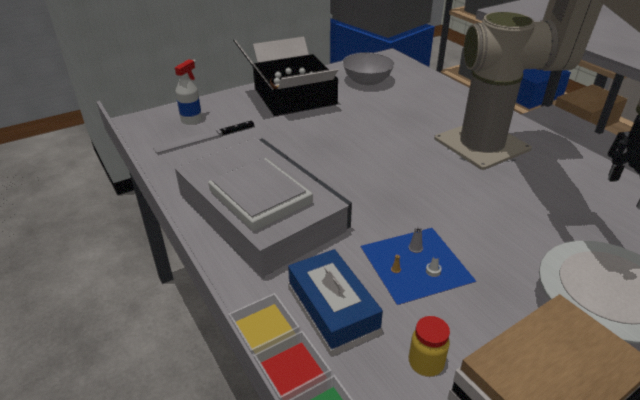

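View pics/top0.png

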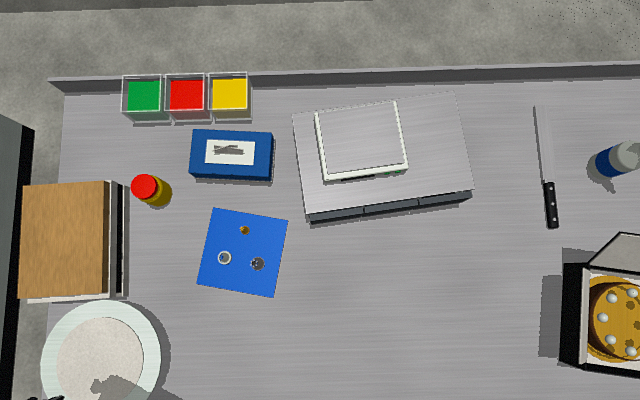

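The scene view shows the riser (175–350, 150–265) with the scale on it and the mat (360–475, 230–300). In the top view the fronts run from (306,222) to (472,200) and face the robot. The nozzles are steel (257,264), white (224,258) and brass (244,230).

```bash
cat >h.py <<'E'
import numpy as np,cv2
from bench import r
def cloud(n,d):
    c=r.camera_params(n);v,u=np.mgrid[:d.shape[0],:d.shape[1]]
    P=np.stack([(u-c['cx'])/c['fx']*d,(v-c['cy'])/c['fy']*d,d],-1)
    T=c['pose'];return P@T[:3,:3].T+T[:3,3]
def ray(n,u,v,z):
    c=r.camera_params(n);T=c['pose'];w=T[:3,:3]@[(u-c['cx'])/c['fx'],(v-c['cy'])/c['fy'],1]
    return T[:3,3]+w*(z-T[2,3])/w[2]
E
python3 - <<'E'
from h import *
np.set_printoptions(precision=1,suppress=True)
for n in("top","scene"):
    d=np.load(f"pics/{n}0.npy");W=cloud(n,d);ok=d>0
    X,Y,Z=W[...,0],W[...,1],W[...,2]
    m=ok&(abs(Z-95)<6)&(X>350)&(X<950)&(abs(Y)<400)
    k,l,st,_=cv2.connectedComponentsWithStats(m.astype(np.uint8));i=1+st[1:,4].argmax()
    q=W[l==i];print(n,"riser top z",np.median(q[:,2]),cv2.minAreaRect(q[:,:2].astype(np.float32)),cv2.boxPoints(cv2.minAreaRect(q[:,:2].astype(np.float32))))
    # front bottom points: vertical front pixels
    p=cv2.imread(f"pics/{n}0.png");h=cv2.cvtColor(p,cv2.COLOR_BGR2HSV)
    b=cv2.inRange(h,(105,150,60),(125,255,255))>0
    b&=ok&(abs(Z)<12)&(X>300)&(X<700)
    k,l,st,_=cv2.connectedComponentsWithStats(b.astype(np.uint8));i=1+st[1:,4].argmax()
    pix=np.argwhere(l==i);R=np.array([ray(n,u,v,3)[:2] for v,u in pix],np.float32)
    mr=cv2.minAreaRect(R);print("mat",mr,np.median(W[l==i][:,2]))
    box=cv2.boxPoints(mr)
    inside=np.zeros(d.shape,bool)
    for v,u in np.argwhere(ok&(Z>14)&(Z<75)):
        if cv2.pointPolygonTest(box,(float(X[v,u]),float(Y[v,u])),False)>0: inside[v,u]=1
    k,l,st,ce=cv2.connectedComponentsWithStats(inside.astype(np.uint8))
    for j in range(1,k):
        if st[j,4]>6:
            q=W[l==j];t=q[q[:,2]>q[:,2].max()-6];print(" noz",ce[j],st[j],"zmax",q[:,2].max(),"topxy",t.mean(0),"mean",q.mean(0))
E
```

```text
top riser top z 94.00844991105276 ((746.682861328125, -49.47906494140625), (271.0918273925781, 408.4864501953125), 6.975087642669678) [[ 587.3  136.8]
 [ 636.9 -268.7]
 [ 906.  -235.8]
 [ 856.4  169.7]]Traceback (most recent call last):
  File "<stdin>", line 14, in <module>
  File "h.py", line 8, in ray
    c=r.camera_params(n);T=c['pose'];w=T[:3,:3]@[(u-c['cx'])/c['fx'],(v-c['cy'])/c['fy'],1]
ValueError: time passes only in moves, steps and waits
```

```bash
sed -i 's/^def cloud/C={n:r.camera_params(n) for n in("top","scene")}\ndef cloud/; s/c=r.camera_params(n)/c=C[n]/' h.py
python3 - <<'E'
from h import *
np.set_printoptions(precision=1,suppress=True)
for n in("top","scene"):
    d=np.load(f"pics/{n}0.npy");W=cloud(n,d);ok=d>0
    X,Y,Z=W[...,0],W[...,1],W[...,2]
    m=ok&(abs(Z-95)<6)&(X>350)&(X<950)&(abs(Y)<400)
    k,l,st,_=cv2.connectedComponentsWithStats(m.astype(np.uint8));i=1+st[1:,4].argmax()
    q=W[l==i];mr=cv2.minAreaRect(q[:,:2].astype(np.float32));print(n,"riser",np.median(q[:,2]),mr,cv2.boxPoints(mr))
    p=cv2.imread(f"pics/{n}0.png");h=cv2.cvtColor(p,cv2.COLOR_BGR2HSV)
    b=(cv2.inRange(h,(105,150,60),(125,255,255))>0)&ok&(abs(Z)<12)&(X>300)&(X<700)
    k,l,st,_=cv2.connectedComponentsWithStats(b.astype(np.uint8));i=1+st[1:,4].argmax()
    pix=np.argwhere(l==i);R=np.array([ray(n,u,v,3)[:2] for v,u in pix],np.float32)
    mr=cv2.minAreaRect(R);print("mat",mr,np.median(W[l==i][:,2]))
    box=cv2.boxPoints(mr)
    ins=np.zeros(d.shape,np.uint8)
    for v,u in np.argwhere(ok&(Z>14)&(Z<75)):
        ins[v,u]=cv2.pointPolygonTest(box,(float(X[v,u]),float(Y[v,u])),False)>0
    k,l,st,ce=cv2.connectedComponentsWithStats(ins)
    for j in range(1,k):
        if st[j,4]>6:
            q=W[l==j];t=q[q[:,2]>q[:,2].max()-6];print(" noz",ce[j],st[j],"zmax",q[:,2].max(),"topxy",t.mean(0),"mean",q.mean(0))
E
```

```text
top riser 94.00844991105276 ((746.682861328125, -49.47906494140625), (271.0918273925781, 408.4864501953125), 6.975087642669678) [[ 587.3  136.8]
 [ 636.9 -268.7]
 [ 906.  -235.8]
 [ 856.4  169.7]]
mat ((525.34033203125, 306.9878234863281), (198.4398956298828, 198.42091369628906), 78.4219741821289) 2.5747523853765415
 noz [243.5 229.4] [240 227   8   7  37] zmax 48.14713731751044 topxy [579.3 300.   45.8] mean [578.4 298.1  32.2]
 noz [224.7 257.1] [218 251  13  13  87] zmax 51.007563540937326 topxy [509.9 345.   47.3] mean [510.8 346.5  23.9]
 noz [256.8 263.3] [251 258  12  12 101] zmax 66.92927610085917 topxy [491.8 266.7  63.8] mean [493.  262.9  42.2]
scene riser 93.76103264327804 ((749.161376953125, -48.12982177734375), (271.3360290527344, 413.95098876953125), 6.878299713134766) [[ 589.7  141.1]
 [ 639.3 -269.9]
 [ 908.6 -237.4]
 [ 859.1  173.6]]
mat ((526.9197387695312, 309.2390441894531), (196.38641357421875, 196.2401123046875), 78.36567687988281) 1.9885933719455693
 noz [416.3 238.5] [410 227  12  22 199] zmax 64.88137850488363 topxy [495.3 269.9  61.6] mean [500.5 273.5  38.6]
 noz [396.3 262. ] [392 255   8  14  77] zmax 47.52822332628182 topxy [581.6 301.7  44.1] mean [583.7 304.   29.8]
 noz [433.7 266. ] [426 258  15  16 135] zmax 48.3959660568072 topxy [516.4 354.9  45.7] mean [517.  355.9  25.9]
```

Both views agree: riser origin about (613, −65.5), yaw 7.0°; steel nozzle about (494, 268). Moving to the left front first.

{"fn": "jog_arm", "kwargs": {
  "rows": [
    [[-480,-318,60],[0,0,-0.513]],
    [[-480,-318,60],[0,0,-0.513]],
    [[-480,-318,60],[0,0,-0.513]],
    [[-480,-318,60],[0,0,-0.513]],
    [[-480,-318,60],[0,0,-0.513]],
    [[-480,-318,60],[0,0,-0.513]],
    [[-480,-318,60],[0,0,-0.513]],
    [[-480,-318,60],[0,0,-0.513]],
    [[-480,-318,60],[0,0,-0.513]],
    [[-480,-318,60],[0,0,-0.513]]
  ],
  "grip": 0
}}

```text
time: 1.1
tool_pos: [503.7, 146.8, 179.8]
tcp_rot: [180.0, -0.0, -173.1]
ft_force: [0.9, 0.7, 0.0]
finger_gap: 0.4
grip_force: 0.0
```

```bash
cat >>h.py <<'E'
from scipy.spatial.transform import Rotation as Ro
O=np.array([613,-65.5]);A=7.0
def w(rx,ry):  # riser -> world xy
    c,s=np.cos(np.radians(A)),np.sin(np.radians(A));return O+[c*rx-s*ry,s*rx+c*ry]
def go(x,y,z,yaw=187):
    s=r.sense();R=Ro.from_euler('xyz',s['tcp_rot'],degrees=True);T=Ro.from_euler('xyz',[180,0,yaw],degrees=True)
    print('t',round(s['time'],2),'at',s['tool_pos'].round(1),s['tcp_rot'].round(2),'F',s['ft_force'].round(1),'gap',round(s['finger_gap'],1),'| shift',R.inv().apply(np.array([x,y,z])-s['tool_pos']).round(1),'turn',(R.inv()*T).as_rotvec().round(4))
def gor(rx,ry,z,yaw=187): go(*w(rx,ry),z,yaw)
E
python3 -c "
from h import *
gor(-35,132,45);print(r.sense()['joint_pos'])"
```

```text
t 1.1 at [503.7 146.8 179.8] [ 1.8000e+02 -1.0000e-02 -1.7306e+02] F [0.9 0.7 0. ] gap 0.4 | shift [-47.7 -92.  134.8] turn [ 0.0001 -0.0003 -0.001 ]
[ 1.06415331e+01 -2.49796320e+00  1.00945833e+02  4.94950386e-03
  8.15663276e+01 -8.62995054e+01]
```

{"fn": "jog_arm", "kwargs": {
  "rows": [
    [[-48,-92,134],[0,0,0]],
    [[-48,-92,134],[0,0,0]],
    [[-48,-92,134],[0,0,0]],
    [[-48,-92,134],[0,0,0]],
    [[-48,-92,134],[0,0,0]],
    [[-56,-92,134],[0,0,0]],
    [[-64,-92,134],[0,0,0]],
    [[-68,-92,134],[0,0,0]]
  ]
}}

```text
time: 1.9
tool_pos: [584.0, 66.7, 48.5]
tcp_rot: [-180.0, 0.2, -173.0]
ft_force: [0.3, -0.3, 0.2]
finger_gap: -0.2
grip_force: 0.0
```

{"fn": "jog_arm", "kwargs": {
  "rows": [
    [[-2,0,0],[0,0,0]],
    [[-2,0,0],[0,0,0]]
  ]
}}

```text
time: 2.1
tool_pos: [584.8, 66.6, 48.0]
tcp_rot: [-180.0, 0.1, -173.0]
ft_force: [-2.0, 0.6, 5.5]
finger_gap: -0.0
grip_force: 0.0
```

{"fn": "jog_arm", "kwargs": {
  "rows": [
    [[-2,0,0],[0,0,0]],
    [[-2,0,0],[0,0,0]]
  ]
}}

```text
time: 2.3
tool_pos: [584.8, 66.5, 47.8]
tcp_rot: [-180.0, -0.1, -173.0]
ft_force: [-13.5, -2.4, 13.6]
finger_gap: -0.2
grip_force: 0.0
```

Left is rigid (13 N, no movement). Middle next.

{"fn": "jog_arm", "kwargs": {
  "rows": [
    [[24,0,0],[0,0,0]],
    [[24,-50,0],[0,0,0]],
    [[24,-100,0],[0,0,0]],
    [[24,-132,0],[0,0,0]],
    [[12,-132,0],[0,0,0]],
    [[5,-132,0],[0,0,0]],
    [[2,-132,0],[0,0,0]],
    [[0,-132,0],[0,0,0]]
  ]
}}

```text
time: 3.1
tool_pos: [599.3, -64.0, 45.6]
tcp_rot: [180.0, -0.3, -173.0]
ft_force: [-16.7, -3.0, 3.8]
finger_gap: 0.2
grip_force: 0.0
```

{"fn": "jog_arm", "kwargs": {
  "rows": [
    [[-1,0,0],[0,0,0]],
    [[-2,0,0],[0,0,0]]
  ]
}}

```text
time: 3.3
tool_pos: [599.0, -63.6, 44.6]
tcp_rot: [179.9, -0.6, -172.9]
ft_force: [-22.1, -3.1, 2.0]
finger_gap: -0.0
grip_force: 0.0
```

Middle is rigid too (22 N). The right front must be the drawer; pressing it to its stop.

{"fn": "jog_arm", "kwargs": {
  "rows": [
    [[24,0,0],[0,0,0]],
    [[24,-50,0],[0,0,0]],
    [[24,-100,0],[0,0,0]],
    [[24,-132,0],[0,0,0]],
    [[12,-132,0],[0,0,0]],
    [[6,-132,0],[0,0,0]],
    [[2,-132,0],[0,0,0]],
    [[-1,-132,0],[0,0,0]]
  ]
}}

```text
time: 4.1
tool_pos: [620.2, -194.2, 45.9]
tcp_rot: [180.0, -0.1, -172.9]
ft_force: [-5.1, -0.1, 2.6]
finger_gap: -0.2
grip_force: 0.0
```

{"fn": "jog_arm", "kwargs": {
  "rows": [
    [[-2,0,0],[0,0,0]],
    [[-4,0,0],[0,0,0]]
  ]
}}

```text
time: 4.3
tool_pos: [623.3, -194.0, 45.8]
tcp_rot: [179.9, -0.2, -173.0]
ft_force: [-14.8, -1.8, 5.3]
finger_gap: 0.3
grip_force: 0.0
```

It gives: at the stop. Release and back away.

{"fn": "jog_arm", "kwargs": {
  "rows": [
    [[40,0,0],[0,0,0]],
    [[85,0,-10],[0,0,0]],
    [[85,0,-50],[0,0,0]],
    [[85,0,-80],[0,0,0]],
    [[85,0,-80],[0,0,0]]
  ]
}}

```text
time: 4.8
tool_pos: [543.5, -206.2, 132.2]
tcp_rot: [-179.7, 0.5, -173.0]
ft_force: [-0.1, -0.5, 0.8]
finger_gap: -0.3
grip_force: 0.0
```

```bash
python3 - <<'E'
from h import *
p,d=r.snapshot("top");cv2.imwrite("pics/top1.png",cv2.resize(p[130:300,180:500],None,fx=2,fy=2));W=cloud("top",d)
# points at front height, riser frame
c,s=np.cos(np.radians(A)),np.sin(np.radians(A))
q=W[(d>0)&(abs(W[...,2]-90)<5)][:,:2]-O
f=np.c_[q[:,0]*c+q[:,1]*s,-q[:,0]*s+q[:,1]*c]
for y in range(-190,200,20):
    k=f[abs(f[:,1]-y)<6];k=k[(k[:,0]>-150)&(k[:,0]<60)]
    print(y,len(k),k[:,0].min().round(1) if len(k) else None)
gor(-19,-132,150)
E
```

```text
-190 66 -36.1
-170 90 -49.6
-150 92 -49.9
-130 106 -50.1
-110 101 -49.4
-90 96 -49.7
-70 92 -50.1
-50 96 -0.0
-30 97 -0.7
-10 100 -0.3
10 95 0.0
30 96 -0.8
50 101 -1.2
70 93 -0.3
90 94 -0.2
110 93 -0.8
130 94 -0.9
150 87 -0.7
170 99 -0.4
190 89 0.4
t 4.85 at [ 542.7 -205.7  129.9] [-179.8     0.36 -173.01] F [ 0.1 -0.1 -0.3] gap 0.3 | shift [-68.   -1.4 -19.7] turn [-0.0035  0.0062 -0.0002]
```

View pics/top1.png

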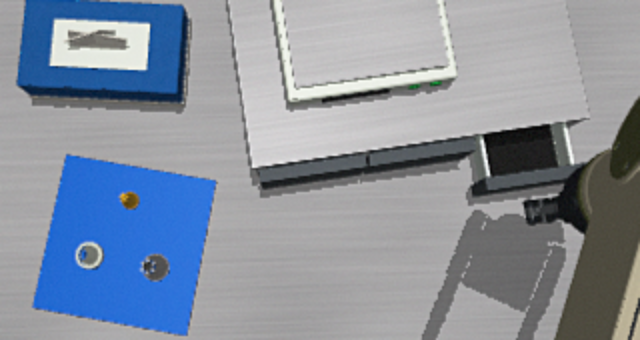

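The right drawer stands out ~49 mm at (480–575, 130–195) in the crop. Hook the inside of its front and pull.

{"fn": "jog_arm", "kwargs": {
  "rows": [
    [[-40,-1,0],[0,0,0]],
    [[-79,-1,0],[0,0,0]],
    [[-79,-1,40],[0,0,0]],
    [[-79,-1,74],[0,0,0]],
    [[-79,-1,74],[0,0,0]],
    [[-65,-1,74],[0,0,0]]
  ]
}}

```text
time: 5.45
tool_pos: [604.9, -197.2, 50.9]
tcp_rot: [179.9, -0.1, -173.0]
ft_force: [0.6, 2.0, 0.5]
finger_gap: -0.3
grip_force: 0.0
```

{"fn": "jog_arm", "kwargs": {
  "rows": [
    [[15,0,0],[0,0,0]],
    [[30,0,0],[0,0,0]],
    [[45,0,0],[0,0,0]],
    [[60,0,0],[0,0,0]],
    [[70,0,0],[0,0,0]],
    [[76,0,0],[0,0,0]],
    [[80,0,0],[0,0,0]],
    [[80,0,0],[0,0,0]]
  ]
}}

```text
time: 6.25
tool_pos: [526.7, -208.3, 53.2]
tcp_rot: [-180.0, 0.2, -173.1]
ft_force: [3.5, 1.4, -0.4]
finger_gap: 0.4
grip_force: 2.0
```

{"fn": "jog_arm", "kwargs": {
  "rows": [
    [[-8,0,0],[0,0,0]],
    [[-8,0,-50],[0,0,0]],
    [[-8,0,-100],[0,0,0]],
    [[-8,40,-130],[0,0,0]],
    [[-25,470,-140],[0,0,0]],
    [[-25,470,-140],[0,0,0]],
    [[-25,470,-140],[0,0,0]],
    [[-25,470,-140],[0,0,0]],
    [[-25,470,-140],[0,0,0]],
    [[-25,470,-140],[0,0,0]]
  ],
  "grip": 55
}}

```text
time: 7.25
tool_pos: [504.0, 133.6, 189.7]
tcp_rot: [-180.0, 0.0, -173.1]
ft_force: [1.6, 1.0, 0.5]
finger_gap: 55.0
grip_force: 0.0
```

```bash
python3 -c "
from h import *
print(r.camera_params('wrist'))
go(480,268,190)"
```

```text
{'fx': 355.29373131893675, 'fy': 355.29373131893675, 'cx': 322.3223301072165, 'cy': 203.29852977661682, 'tool_from_camera': array([[ 5.10647021e-04, -9.55426397e-01, -2.95228960e-01,
         7.47718714e+01],
       [ 9.99999796e-01,  6.01490069e-04, -2.16891232e-04,
         7.14355174e-01],
       [ 3.84800896e-04, -2.95228789e-01,  9.55426509e-01,
        -1.42668484e+02],
       [ 0.00000000e+00,  0.00000000e+00,  0.00000000e+00,
         1.00000000e+00]])}
t 7.25 at [504.  133.6 189.7] [-1.7998e+02  2.0000e-02 -1.7306e+02] F [1.6 1.  0.5] gap 55.0 | shift [  7.6 136.3  -0.3] turn [-0.0003  0.0004 -0.001 ]
```

{"fn": "jog_arm", "kwargs": {
  "rows": [
    [[-5,134,0],[0,0,0]],
    [[-5,134,0],[0,0,0]],
    [[-5,134,0],[0,0,0]],
    [[-5,134,0],[0,0,0]]
  ]
}}

```text
time: 7.65
tool_pos: [492.0, 269.6, 189.3]
tcp_rot: [179.9, -0.0, -172.8]
ft_force: [0.1, -1.3, -0.4]
finger_gap: 55.2
grip_force: 0.0
```

```bash
cat >wr.py <<'E'
from h import *
def wrist(name):
    s=r.sense();c=r.camera_params('wrist');p,d=r.snapshot("wrist");cv2.imwrite(name,p)
    T=np.eye(4);T[:3,:3]=Ro.from_euler('xyz',s['tcp_rot'],degrees=True).as_matrix();T[:3,3]=s['tool_pos'];T=T@c['tool_from_camera']
    C['wrist']=dict(c,pose=T);return p,d,cloud('wrist',d)
E
python3 - <<'E'
from wr import *
p,d,W=wrist('pics/w1.png')
X,Y,Z=W[...,0],W[...,1],W[...,2]
m=(d>0)&(np.hypot(X-494,Y-268)<45)&(Z>12)&(Z<75)
k,l,st,ce=cv2.connectedComponentsWithStats(m.astype(np.uint8))
np.set_printoptions(precision=1,suppress=True)
for j in range(1,k):
  if st[j,4]>100:
    q=W[l==j];print(st[j],ce[j],q[:,2].max())
    for z in(20,30,40,50,57):
      t=q[abs(q[:,2]-z)<3]
      if len(t)>20:print(z,len(t),t.min(0),t.max(0),t.mean(0))
b=(d>0)&(abs(Z)<8);print('mat z',np.median(Z[b]))
go(494,268,190)
E
```

```text
[303 166  33  43 948] [318.8 184.5] 65.44335736452172
20 82 [480.9 253.7  17. ] [495.3 281.4  22.9] [485.4 267.6  20. ]
30 83 [482.  254.7  27.1] [497.3 280.2  33. ] [486.3 267.7  29.9]
40 84 [483.8 256.4  37.1] [499.2 279.1  42.9] [487.4 267.6  39.8]
50 80 [485.3 257.8  47.1] [499.  277.4  53. ] [489. 267.  50.]
57 177 [486.1 258.8  54. ] [503.4 276.3  60. ] [493.6 267.5  58.2]
mat z 0.31260535220496877
t 7.7 at [492.4 267.4 189.1] [-180.    -0.  -172.8] F [-0.7 -0.4  0.1] gap 54.7 | shift [-1.7  0.4 -0.9] turn [-0. -0.  0.]
```

View pics/w1.png

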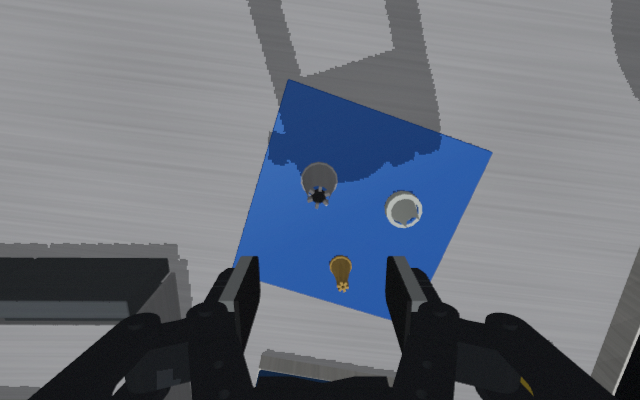

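The wrist view shows the steel nozzle at (318,182), white at (404,209) and brass at (341,268). The steel axis is at about (494.7, 267.5), top at ~59 mm, matching its size. The fingers clear the neighbours.

{"fn": "jog_arm", "kwargs": {
  "rows": [
    [[-2.3,0,50],[0,0,0]],
    [[-2.3,0,95],[0,0,0]],
    [[-2.3,0,125],[0,0,0]],
    [[-2.3,0,150],[0,0,0]],
    [[-2.3,0,168],[0,0,0]],
    [[-2.3,0,175],[0,0,0]],
    [[-2.3,0,175],[0,0,0]]
  ]
}}

```text
time: 8.4
tool_pos: [494.7, 264.2, 13.3]
tcp_rot: [-179.9, -0.1, -173.1]
ft_force: [-0.7, -0.3, 0.5]
finger_gap: 55.3
grip_force: 0.0
```

{"fn": "jog_arm", "kwargs": {
  "rows": [
    [[0,0,0],[0,0,0]],
    [[0,0,0],[0,0,0]],
    [[0,0,0],[0,0,0]],
    [[0,0,0],[0,0,0]],
    [[0,0,0],[0,0,0]]
  ],
  "grip": 10,
  "force": 25
}}

```text
time: 8.9
tool_pos: [496.5, 265.6, 16.0]
tcp_rot: [180.0, 0.2, -173.0]
ft_force: [-0.6, -1.8, 6.2]
finger_gap: 26.6
grip_force: 24.9
```

{"fn": "jog_arm", "kwargs": {
  "rows": [
    [[0,0,-10],[0,0,0]],
    [[0,0,-30],[0,0,0]],
    [[0,0,-70],[0,0,0]],
    [[0,0,-110],[0,0,0]],
    [[0,0,-140],[0,0,0]],
    [[0,0,-140],[0,0,0]]
  ]
}}

```text
time: 9.5
tool_pos: [498.4, 266.9, 161.3]
tcp_rot: [179.8, 0.6, -173.0]
ft_force: [0.5, 0.2, 0.6]
finger_gap: 26.3
grip_force: 24.6
```

```bash
python3 - <<'E'
from wr import *
p,d,W=wrist('pics/w2.png')
s=r.sense()
p,d=r.snapshot("top");W=cloud("top",d);cv2.imwrite("pics/top2.png",cv2.resize(p[130:300,180:500],None,fx=2,fy=2))
c,sn=np.cos(np.radians(A)),np.sin(np.radians(A))
K=W[d>0];q=K[:,:2]-O;f=np.c_[q[:,0]*c+q[:,1]*sn,-q[:,0]*sn+q[:,1]*c,K[:,2]]
for y in(-170,-150,-132,-110,-90):
    k=f[(abs(f[:,1]-y)<4)&(f[:,0]>-170)&(f[:,0]<30)];h=k[abs(k[:,2]-90)<5];g=k[abs(k[:,2]-20)<7]
    print(y,'front',h[:,0].min().round(1),'floor',g[:,0].min().round(1) if len(g) else None,g[:,0].max().round(1) if len(g) else None)
t=f[(abs(f[:,0]+57)<15)&(abs(f[:,2]-62)<6)&(abs(f[:,1]+132)<70)];print('walls y',np.histogram(t[:,1],bins=range(-200,-60,5)))
gor(-57,-132,150)
E
```

```text
-170 front -129.8 floor -114.0 22.6
-150 front -129.0 floor -113.9 26.4
-132 front -130.4 floor -113.8 18.4
-110 front -129.9 floor -112.9 27.0
-90 front -129.5 floor -107.4 15.6
walls y (array([ 0,  0,  5, 25,  0,  0,  0,  0,  0,  0,  0,  0,  0,  0,  0,  0,  0,
        0,  0,  0,  0,  0,  0, 12, 14,  0,  0]), array([-200, -195, -190, -185, -180, -175, -170, -165, -160, -155, -150,
       -145, -140, -135, -130, -125, -120, -115, -110, -105, -100,  -95,
        -90,  -85,  -80,  -75,  -70,  -65]))
t 9.6 at [495.8 265.7 155.9] [ 1.7995e+02  1.5000e-01 -1.7305e+02] F [-0.1 -0.6 -1. ] gap 26.4 | shift [ -19.4 -475.     5.5] turn [ 0.0008  0.0026 -0.0008]
```

View pics/w2.png

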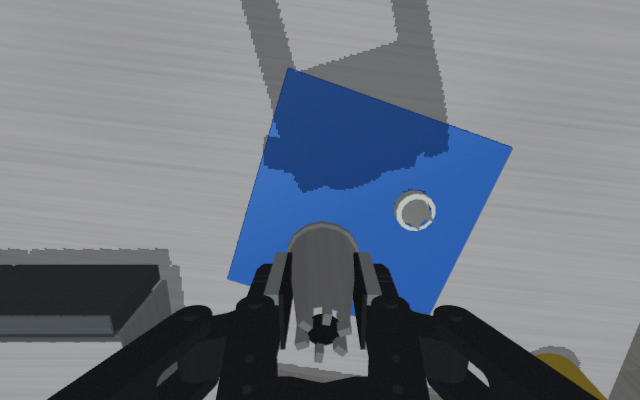

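Nozzle held upright between the pads at (322,280). The drawer is fully open, with its compartment centred at riser (−57, −133).

{"fn": "jog_arm", "kwargs": {
  "rows": [
    [[-3,-30,0],[0,0,0]],
    [[-5,-75,0],[0,0,0]],
    [[-7,-122,0],[0,0,0]],
    [[-9,-170,0],[0,0,0]],
    [[-11,-218,0],[0,0,0]],
    [[-13,-266,0],[0,0,0]],
    [[-15,-314,0],[0,0,0]],
    [[-17,-362,0],[0,0,0]],
    [[-19,-410,0],[0,0,0]],
    [[-19,-445,0],[0,0,0]]
  ]
}}

```text
time: 10.6
tool_pos: [566.7, -176.7, 152.3]
tcp_rot: [179.9, -0.2, -173.1]
ft_force: [1.0, -0.0, -0.0]
finger_gap: 26.5
grip_force: 24.6
```

{"fn": "jog_arm", "kwargs": {
  "rows": [
    [[0,-20,0],[0,0,0]],
    [[0,-30,0],[0,0,0]],
    [[0,-30,0],[0,0,0]],
    [[0,-30,0],[0,0,0]]
  ]
}}

```text
time: 11.0
tool_pos: [571.3, -202.4, 153.7]
tcp_rot: [179.9, -0.0, -173.0]
ft_force: [0.8, 0.4, -0.7]
finger_gap: 26.6
grip_force: 24.6
```

```bash
python3 - <<'E'
from wr import *
gor(-57,-133,33)
E
```

```text
t 11.0 at [ 571.3 -202.4  153.7] [ 1.7993e+02 -5.0000e-02 -1.7301e+02] F [ 0.8  0.4 -0.7] gap 26.6 | shift [ -1.2  -2.3 120.7] turn [ 0.0012 -0.0008 -0.0001]
```

{"fn": "jog_arm", "kwargs": {
  "rows": [
    [[-1,-2,35],[0,0,0]],
    [[-1,-2,70],[0,0,0]],
    [[-1,-2,95],[0,0,0]],
    [[-1,-2,110],[0,0,0]],
    [[-1,-2,117],[0,0,0]],
    [[-1,-2,119],[0,0,0]],
    [[-1,-2,119],[0,0,0]]
  ]
}}

```text
time: 11.7
tool_pos: [573.6, -205.8, 36.5]
tcp_rot: [-179.9, 0.1, -173.0]
ft_force: [-0.0, -0.4, -0.3]
finger_gap: 26.2
grip_force: 24.6
```

{"fn": "jog_arm", "kwargs": {
  "rows": [
    [[0,0,1],[0,0,0]],
    [[0,0,2],[0,0,0]],
    [[0,0,2],[0,0,0]]
  ]
}}

```text
time: 12.0
tool_pos: [573.1, -206.0, 33.9]
tcp_rot: [-180.0, 0.0, -173.1]
ft_force: [0.1, -0.2, -0.0]
finger_gap: 26.4
grip_force: 24.6
```

Not yet in contact; lower in small steps.

{"fn": "jog_arm", "kwargs": {
  "rows": [
    [[0,0,1],[0,0,0]],
    [[0,0,2],[0,0,0]],
    [[0,0,2],[0,0,0]]
  ]
}}

```text
time: 12.3
tool_pos: [574.0, -206.0, 33.0]
tcp_rot: [-180.0, 0.1, -173.1]
ft_force: [-0.4, 1.9, 7.7]
finger_gap: 26.5
grip_force: 25.8
```

{"fn": "jog_arm", "kwargs": {
  "rows": [
    [[0,0,1],[0,0,0]],
    [[0,0,1],[0,0,0]],
    [[0,0,1],[0,0,0]]
  ]
}}

```text
time: 12.6
tool_pos: [574.7, -205.9, 32.9]
tcp_rot: [-179.9, 0.2, -173.1]
ft_force: [-0.7, 4.0, 12.1]
finger_gap: 26.7
grip_force: 26.5
```

{"fn": "jog_arm", "kwargs": {
  "rows": [
    [[0,0,-1],[0,0,0]],
    [[0,0,-2],[0,0,0]],
    [[0,0,-2],[0,0,0]]
  ]
}}

```text
time: 12.9
tool_pos: [573.2, -206.0, 33.0]
tcp_rot: [-180.0, 0.1, -173.1]
ft_force: [0.4, 0.9, 7.3]
finger_gap: 26.6
grip_force: 25.6
```

{"fn": "jog_arm", "kwargs": {
  "rows": [
    [[0,0,0],[0,0,0]],
    [[0,0,0],[0,0,0]],
    [[0,0,0],[0,0,0]],
    [[0,0,0],[0,0,0]],
    [[0,0,-20],[0,0,0]],
    [[0,0,-45],[0,0,0]],
    [[0,0,-85],[0,0,0]],
    [[0,0,-130],[0,0,0]],
    [[0,0,-130],[0,0,0]]
  ],
  "grip": 50
}}

```text
time: 13.8
tool_pos: [576.7, -207.6, 170.6]
tcp_rot: [-179.6, 0.6, -173.1]
ft_force: [1.2, -1.4, -0.1]
finger_gap: 50.4
grip_force: 0.0
```

```bash
python3 - <<'E'
from wr import *
p,d,W=wrist('pics/w3.png')
gor(-175,-132,150)
E
```

```text
t 13.85 at [ 575.4 -207.   167.2] [-179.75    0.41 -173.05] F [-0.1  0.2  0.2] gap 50.0 | shift [120.5   3.8  16.3] turn [-0.0044  0.0071 -0.001 ]
```

View pics/w3.png

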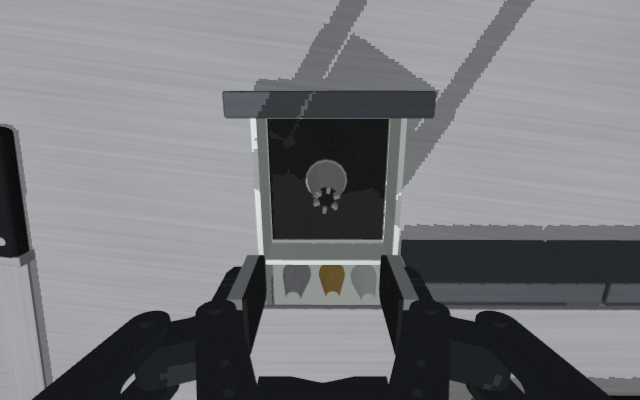

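The nozzle stands upright in the front compartment (326,182). Now get in front of the drawer, fingers shut.

{"fn": "jog_arm", "kwargs": {
  "rows": [
    [[45,4,0],[0,0,0]],
    [[92,4,0],[0,0,0]],
    [[122,4,16],[0,0,0]],
    [[122,4,60],[0,0,0]],
    [[122,4,105],[0,0,0]],
    [[122,4,121],[0,0,0]],
    [[122,4,121],[0,0,0]]
  ],
  "grip": 0
}}

```text
time: 14.55
tool_pos: [447.5, -214.5, 36.7]
tcp_rot: [179.7, -0.4, -173.1]
ft_force: [-0.6, 0.5, -0.2]
finger_gap: 0.1
grip_force: 0.0
```

{"fn": "jog_arm", "kwargs": {
  "rows": [
    [[-8,0,0],[0,0,0]],
    [[-16,0,0],[0,0,0]],
    [[-22,0,0],[0,0,0]],
    [[-26,0,0],[0,0,0]],
    [[-30,0,0],[0,0,0]],
    [[-34,0,0],[0,0,0]],
    [[-39,0,0],[0,0,0]],
    [[-45,0,0],[0,0,0]],
    [[-52,0,0],[0,0,0]],
    [[-60,0,0],[0,0,0]]
  ]
}}

```text
time: 15.55
tool_pos: [511.0, -209.2, 41.1]
tcp_rot: [180.0, -0.0, -173.1]
ft_force: [-1.3, -0.7, -0.1]
finger_gap: 0.3
grip_force: 0.0
```

{"fn": "jog_arm", "kwargs": {
  "rows": [
    [[-9,0,0],[0,0,0]],
    [[-18,0,0],[0,0,0]],
    [[-27,0,0],[0,0,0]],
    [[-36,0,0],[0,0,0]],
    [[-45,0,0],[0,0,0]],
    [[-54,0,0],[0,0,0]],
    [[-63,0,0],[0,0,0]],
    [[-71,0,0],[0,0,0]],
    [[-77,0,0],[0,0,0]],
    [[-82,0,0],[0,0,0]]
  ]
}}

```text
time: 16.55
tool_pos: [592.3, -199.3, 41.2]
tcp_rot: [180.0, -0.0, -173.0]
ft_force: [-4.4, 0.5, 1.1]
finger_gap: -0.1
grip_force: 0.0
```

```bash
python3 - <<'E'
from wr import *
gor(-5,-132,45)
E
```

```text
t 16.55 at [ 592.3 -199.3   41.2] [ 1.7999e+02 -3.0000e-02 -1.7305e+02] F [-4.4  0.5  1.1] gap -0.1 | shift [-31.8  -1.7  -3.9] turn [ 0.0002 -0.0006 -0.0009]
```

{"fn": "jog_arm", "kwargs": {
  "rows": [
    [[-4,0,0],[0,0,0]],
    [[-8,0,0],[0,0,0]],
    [[-12,0,0],[0,0,0]],
    [[-16,0,0],[0,0,0]],
    [[-20,0,0],[0,0,0]],
    [[-24,0,0],[0,0,0]],
    [[-27,0,0],[0,0,0]],
    [[-30,0,0],[0,0,0]],
    [[-32,0,0],[0,0,0]],
    [[-33,0,0],[0,0,0]]
  ]
}}

```text
time: 17.55
tool_pos: [623.3, -195.6, 40.8]
tcp_rot: [180.0, -0.2, -173.1]
ft_force: [-14.9, -1.6, 5.2]
finger_gap: -0.1
grip_force: 0.0
```

{"fn": "jog_arm", "kwargs": {
  "rows": [
    [[-1,0,0],[0,0,0]],
    [[-2,0,0],[0,0,0]],
    [[-2,0,0],[0,0,0]]
  ]
}}

```text
time: 17.85
tool_pos: [623.2, -195.5, 40.1]
tcp_rot: [179.9, -0.4, -173.1]
ft_force: [-20.6, -2.1, 6.9]
finger_gap: -0.1
grip_force: 0.0
```

At the solid stop with 20 N. Ease off so it returns gently, then back off and look.

{"fn": "jog_arm", "kwargs": {
  "rows": [
    [[4,0,0],[0,0,0]],
    [[7,0,0],[0,0,0]],
    [[10,0,0],[0,0,0]],
    [[13,0,0],[0,0,0]],
    [[17,0,0],[0,0,0]],
    [[30,0,0],[0,0,0]],
    [[60,0,0],[0,0,0]],
    [[100,0,-20],[0,0,0]],
    [[130,0,-60],[0,0,0]],
    [[150,0,-100],[0,0,0]]
  ]
}}

```text
time: 18.85
tool_pos: [475.5, -212.9, 141.4]
tcp_rot: [179.9, -0.1, -173.1]
ft_force: [1.2, -1.0, 0.4]
finger_gap: -0.0
grip_force: 0.0
```

{"fn": "jog_arm", "kwargs": {
  "rows": [
    [[0,0,-50],[0,0,0]],
    [[0,0,-70],[0,0,0]],
    [[0,0,-70],[0,0,0]],
    [[0,0,-70],[0,0,0]],
    [[0,0,-70],[0,0,0]]
  ]
}}

```text
time: 19.35
tool_pos: [477.3, -212.8, 209.7]
tcp_rot: [179.9, -0.1, -173.0]
ft_force: [-0.1, -0.5, -0.9]
finger_gap: 0.1
grip_force: 0.0
```

```bash
python3 - <<'E'
from wr import *
p,d=r.snapshot("top");W=cloud("top",d);cv2.imwrite("pics/top3.png",cv2.resize(p[60:320,180:500],None,fx=2,fy=2))
c,sn=np.cos(np.radians(A)),np.sin(np.radians(A))
K=W[d>0];q=K[:,:2]-O;f=np.c_[q[:,0]*c+q[:,1]*sn,-q[:,0]*sn+q[:,1]*c,K[:,2]]
for y in(-180,-160,-132,-110,-90,0,100):
    h=f[(abs(f[:,1]-y)<5)&(f[:,0]>-170)&(f[:,0]<30)&(abs(f[:,2]-90)<5)];print(y,'front',h[:,0].min().round(1))
print(r.sense()['time'],r.sense()['tool_pos'])
E
```

```text
-180 front -1.1
-160 front -1.3
-132 front -0.9
-110 front -0.8
-90 front -1.5
0 front -0.6
100 front -0.7
19.4 [ 477.15182631 -212.75111009  209.4167011 ]
```

View pics/top3.png

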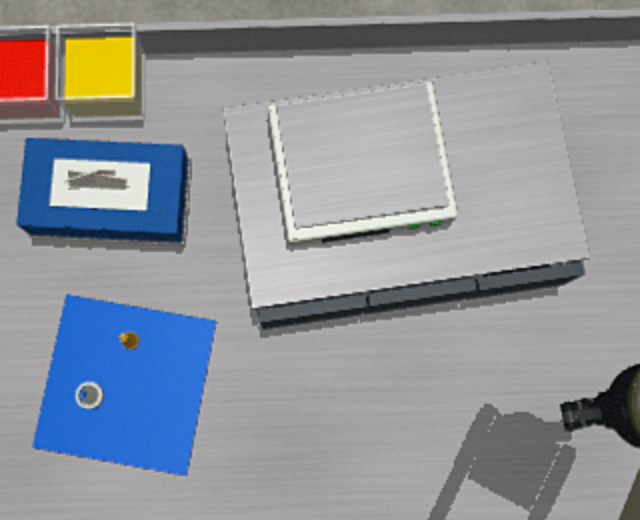

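The drawer is flush and latched (585,265). The brass (129,340) and white (88,395) nozzles and the scale have not moved, and the arm is clear.

```bash
python3 -c "
from bench import r
print(r.hand_in())"
```

```text
the job is handed in; nothing more can be done
None
```

The steel nozzle stood upright in the right-hand drawer's front compartment before I closed it, the drawer is latched flush, the white and brass nozzles and the scale are where they were, and the job was handed in at about 19 s.

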